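# Stand the bedside clock among the books

### The job

The bedside clock lies face down on the sloped rest: push its orange tab until the folding leg is right out against its stop. Then stand the clock upright on a free bit of desk well away from the books and let go, take it again, and set it down upright in the middle of the gap between the books, square to them, dial facing away from the robot and leg still fully out. Set the clock down rather than dropping it, never let it fall over or lie flat on the desk, and leave the other things where they are.

Things in the scene. Friction and masses are not known exactly. Their poses are not given: they have to be found in the camera images.
- clock_center (a point): Centre of the bedside clock (0.35 kg), a pale wooden block 24 thick (its x, dial on the +x face) x 52 wide (its y) x 150 tall (its z, foot to top). The folding leg is on its back, the -x face. It starts lying face down on the sloped rest, back upwards, z pointing up the 45 degree slope, away from the robot.
- clock: The same clock, origin at the centre of its underside, same axes.
- clock_base (a point): Centre of the clock's flat underside, same axes.
- leg (a joint): Angle of the prop leg: 0 folded flat on the back, 0.60 fully out at its stop. Light friction hinge (0.04 N m), no spring: it stays where it is left. The hinge line runs along the clock's y, 7 behind the back face (clock x = -19) and 85 above the underside, i.e. 10 above the centre. Pushing the orange tab towards the clock's top swings the leg out.
- tab_tip (a point): Outer end of the orange thumb tab (38 long from the hinge line, 26 wide, 6 thick), rigid with the leg and square to it at the hinge: folded, it points straight out from the back. With the leg at its stop the tip lies 38 out from the back face and 106 above the underside, so the top 40 of the clock stays clear of it.
- leg_foot (a point): Centre of the black cross bar (12 thick, 40 wide) at the end of the leg, a brass bar 20 wide and 5 thick that runs 95 from the hinge line towards the clock's foot. Leg out and clock upright, the cross bar lies just above the surface, 61 behind the back face.
- rest: Fixed sloped rest on a base 130 x 80; origin on the desk at its middle. A blue board 34 wide, narrower than the clock, so the clock overhangs 9 on each side. It rises at 45 degrees along the rest's +x; a brass lip at its low end, 12 high above the slope, holds the clock's underside.
- gap (a point): Middle of the gap in the fixed row of standing books, on the desk. The gap is 88 wide (along its y) and 100 deep (along its x); its -x side is the open side with a blue pad, towards the robot. Books up to 132 tall, row 204 long.
- novel: red hardback, 120 x 180 x 30, lying flat, spectacles on it; bystander, origin at the centre of its underside.
- mug: white mug, 80 across, 90 tall; bystander, origin at the centre of its underside.
- bottle: green bottle, 60 across, 190 tall; bystander, origin at the centre of its underside.
- remote: black remote control, 45 x 150 x 18, lying flat; bystander, origin at the centre of its underside.
- case: dark red spectacles case, 60 x 160 x 40; bystander, origin at the centre of its underside.
- dish: blue bowl, 110 across, 35 tall; bystander, origin at the centre of its underside.
Mind the look-alikes: they are no part of the job. There is more than one size of the clock; the job needs the middle-sized.

How it is judged:
On the way, in this order (a step that is already met when the one before it is completed fails the run):
1. the leg is swung out to its stop (over 0.54 of 0.60 rad) while the clock lies on the rest (value of joint leg above 0.54 rad and angle between clock's own z axis and vertical above 0.6 rad and height (world z) of clock_base below 0.07 m and horizontal distance between clock and rest below 0.1 m), for 0.2 s.
2. the clock stands upright on the desk, leg out, let go and at rest, its centre over 150 mm from the middle of the gap (angle between clock's own z axis and vertical below 0.06 rad and height (world z) of clock_base below 0.006 m and value of joint leg above 0.54 rad and linear speed of clock below 0.02 m/s and angular speed of clock below 0.2 rad/s and contact force between the fingers and clock below 0.05 N and horizontal distance between clock_center and gap above 0.15 m), for 0.3 s.
At the end, for the whole second after the job is handed in: The clock stands upright on the desk (within 0.06 rad) in the gap between the books, its centre within 30 mm of the gap's middle in depth and 16 mm sideways, square within 0.2 rad, dial away from the robot and leg towards it, leg out beyond 0.54 rad, let go and at rest (angle between clock's own z axis and vertical below 0.06 rad and height (world z) of clock_base below 0.006 m and value of joint leg above 0.54 rad and linear speed of clock below 0.02 m/s and angular speed of clock below 0.2 rad/s and contact force between the fingers and clock below 0.05 N and x of clock_center in the frame of gap between -0.03 and 0.03 m and y of clock_center in the frame of gap between -0.016 and 0.016 m and x of leg_foot in the frame of gap below -0.04 m and angle between the x axis of clock_center and the x axis of gap, either way round below 0.2 rad); the robot touches nothing.
It fails at once if the clock is knocked over or laid flat (angle between clock's own z axis and vertical above 1.25 rad).
It fails at once if the clock is let go in the air, its foot over 15 mm above the desk, away from the rest (contact force between anything else and clock below 0.02 N and height (world z) of clock_base above 0.015 m and horizontal distance between clock and rest above 0.1 m).
It fails at once if a bystander is moved more than 30 mm (distance of any of novel, mug, bottle, remote, case, dish from where it was at the start of the episode above 0.03 m).
It also fails if it takes over 67 s, if anything falls off the work surface, if the arm or the gripper's body presses on something with over 40 N, if the wrist force passes 120 N, or if a joint passes its speed limit or range.

### The arm

A 6-joint arm with a two-finger parallel gripper is mounted at the origin on the work surface. World frame = base frame: x ahead of the robot, y to its left, z up, the work surface at z = 0. Lengths are in m, angles in rad, forces in N, time in s.
With the tool pointing down it reaches from about 0.3 to 0.775 m from the base axis. Payload 14.6 kg.
Tool frame: the origin (TCP) lies midway between the tips of the shut fingers; the grasp point (between the pads) lies 19 mm behind it (ctrl.grip_depth is the distance from the TCP to the grasp point, in m); z points along the fingers, x is the direction in which the jaws open and shut, and the axes are right-handed (so a half turn about z gives the same grasp; the last joint's range is limited). The gripper opens to 94 mm and grips with 3 to 60 N. Pads are 16 mm wide; open, the fingers measure 119 mm over their backs; the gripper's body (75 mm by 177 mm) begins 78 mm behind the grasp point.
Start: joints at [-1.184, 0.3, 1.521, -0, 1.321, -0.067], TCP at [0.241, -0.494, 0.205] pointing down, gripper open.
Joint ranges: [-3.03, 3.03], [-0.79, 2.21], [0.23, 2.52], [-1.04, 4.18], [0, 3.07], [-2.55, 2.55]. Speed limits (rad/s): [2.22, 2.22, 2.57, 3.14, 3.14, 3.14].

### API

Orientations are given as [roll, pitch, yaw] about the fixed x, y, z axes, in that order (R = Rz(yaw) Ry(pitch) Rx(roll)).
In Python, from station import ctrl gives the robot as it stands.
- The arm moves only by the tool play_rows, never from a script. Its argument "steps" is a list that holds one entry, the list of rows, each a list of 7 numbers: the shift along the tool's x, y, z in cm, then the turn, a rotation vector about the tool's x, y, z in rad, then the opening, from 0 (shut) to 1 (fully open). In form: [[[x, y, z, ax, ay, az, hand], ...]]. A call has 1 to 20 rows; each row is the pose to reach, as a shift and turn from the pose measured when the call began, along the tool's axes at that moment; what a row does not reach only later rows make up. A row lasts 1/12 s, in which the tool goes at most 41.7 mm and 7.16 degrees, less where a joint would pass 70% of its speed; a pose out of reach is approached as far as the arm can. A call with a gripper value outside its range is refused whole. The fingers move at their own pace and stop on an object; "force" is the grip in N (left out, the last holds). Time passes only in rows, so rows that repeat a pose let the fingers close. It gives the time, the measured TCP pose, the force and the opening at its end, in the units of the state.
- ctrl.get_obs(): the state, without advancing time (a new reading comes with each control period).
- ctrl.camera(name): name is "side" or "top"; returns a dict with "frame" (480x640x3 uint8, blue, green, red), "fovy" (degrees; the focal length in pixels is half the picture's height over the tangent of half this angle, whatever the lens; pixels are square), "cx", "cy" (the principal point, pixels), "world_to_cam" (4x4, takes a point from world to camera coordinates). Camera axes: x right, y up, looking along -z (the intrinsics and any distortion apply to the point x, -y, -z); pixel columns grow to the right and rows downward; lengths in m; the calibration is good to about 2 mm. A picture is of the moment at which its call begins. There is no depth.
- ctrl.hand_in(): hands the job in, once; it reports no verdict.
The state is a dict: "time_s": time; "qpos": joint angles; "joint_vel": joint speeds; "tau": joint torques, N m; "ee_pos": TCP position; "eef_rot": TCP orientation; "force": force on the tool from outside, world axes, zero at the start; "moment": the same for the moment, N m; "grip_width": finger opening in m.
Only numpy, scipy, OpenCV 4.12 (cv2) and the standard library are available. Lean on these libraries where they do the work, as an engineer would, in place of code of your own. Each camera call takes 0.05 s, during which the arm holds its last target. There are 200 camera calls.

## Working session

There is one attempt and no reset: what is moved stays moved. The work goes in short steps, Python scripts to look and compute and a tool call to move; the robot and the scene stay as the last step left them, time stands still between calls to the robot, and variables do not carry over. Pictures are saved under pics/ and viewed, about 8 in all and at most 12, crops included, and the job is handed in when it is done.

Besides the shell and the picture viewer there is one more tool, called as a command line: name --argument value ..., lists and objects as JSON in quotes. play_rows: Moves the arm, as the interface text tells. Its arguments: {"type":"object","properties":{"steps":{"type":"array"},"force":{"type":"number"}},"required":["steps"]}

```bash
mkdir -p pics; ls; python3 - <<'E'
from station import ctrl
import cv2
print(ctrl.get_obs(), ctrl.grip_depth)
for n in("top","side"):
    c=ctrl.camera(n); cv2.imwrite(f"pics/{n}0.png",c["frame"]); print(n,[(k,c[k]) for k in c if k!="frame"])
E
```

```text
pics
{'time_s': 0.0, 'qpos': array([-1.18357738e+00,  3.00448376e-01,  1.52158018e+00,  3.11550194e-06,
        1.32070400e+00, -6.65751653e-02]), 'joint_vel': array([-6.55912962e-04,  4.23438652e-04,  2.85780429e-03,  3.38959218e-04,
        4.06362292e-04,  5.30149241e-05]), 'tau': array([-3.34359411e-04, -5.31805050e+01, -3.52737665e+01,  7.08302949e-02,
        2.43679667e-02, -9.89232581e-05]), 'ee_pos': array([ 0.24101901, -0.49408513,  0.20489918]), 'eef_rot': array([-3.14151381e+00,  1.13718100e-03, -1.11700294e+00]), 'force': array([-0.24109181,  0.9243809 , -0.27609016]), 'moment': array([-0.03923997, -0.02726421,  0.01535305]), 'grip_width': 0.09407700391159438} 0.0188
top [('fovy', 42.944773625011855), ('cx', 320.66915031225244), ('cy', 245.8364401142386), ('world_to_cam', array([[ 0.00633252, -0.99993229, -0.00976262, -0.01208329],
       [ 0.99805798,  0.00571504,  0.06202906, -0.57567443],
       [-0.06196907, -0.01013646,  0.9980266 , -1.57875965],
       [ 0.        ,  0.        ,  0.        ,  1.        ]]))]
side [('fovy', 43.69475974297996), ('cx', 319.6482563799097), ('cy', 236.63132693493563), ('world_to_cam', array([[-0.98501324, -0.17176607,  0.01566289,  0.54669481],
       [ 0.12704157, -0.66110591,  0.73945886, -0.14902851],
       [-0.11665911,  0.73036661,  0.67301951, -1.68060327],
       [ 0.        ,  0.        ,  0.        ,  1.        ]]))]
```

View pics/top0.png

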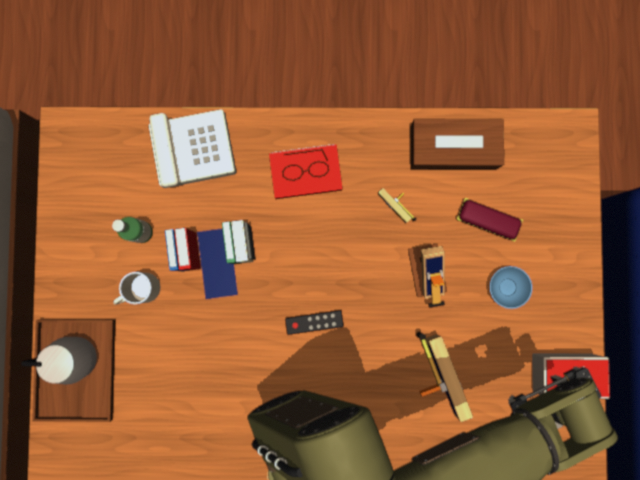

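View pics/side0.png

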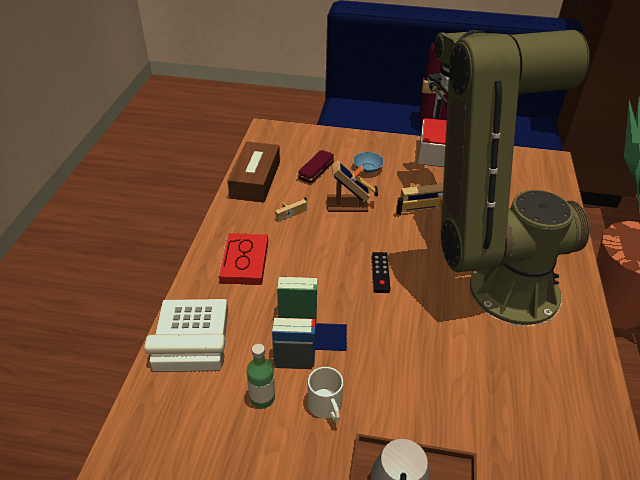

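Three clocks: small one lying at top (397,205), one on the sloped rest at (433,277), large one at (447,378). The rest's clock has the blue board and lip, and its size is the middle one. The book gap is around (210,245). I'll confirm with enlarged crops.

```bash
python3 - <<'E'
import cv2,numpy as np
t=cv2.imread("pics/top0.png");s=cv2.imread("pics/side0.png")
a=cv2.resize(t[225:325,385:485],(400,400),interpolation=cv2.INTER_CUBIC)
b=cv2.resize(s[145:225,315:395],(400,400),interpolation=cv2.INTER_CUBIC)
c=cv2.resize(t[210:310,160:260],(400,400)[:2],interpolation=cv2.INTER_CUBIC)[:,:]
cv2.imwrite("pics/crop1.png",np.hstack([a,b]))
d=cv2.resize(s[270:380,260:360],(400,440),interpolation=cv2.INTER_CUBIC)
cv2.imwrite("pics/crop2.png",np.hstack([cv2.copyMakeBorder(c,0,40,0,0,0),d]))
E
```

```text
(no output)
```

View pics/crop1.png

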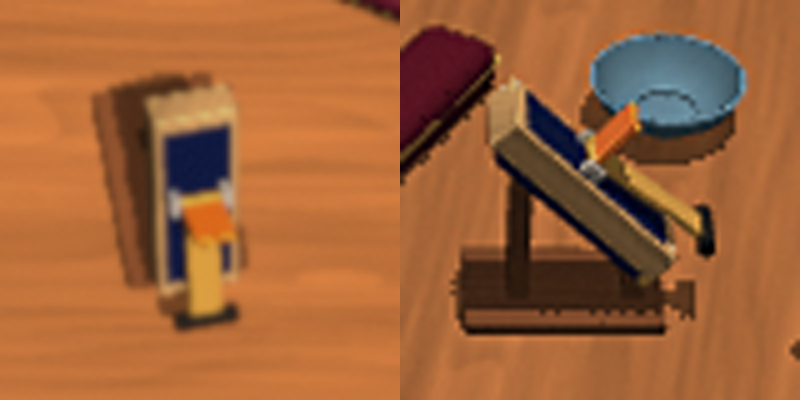

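View pics/crop2.png

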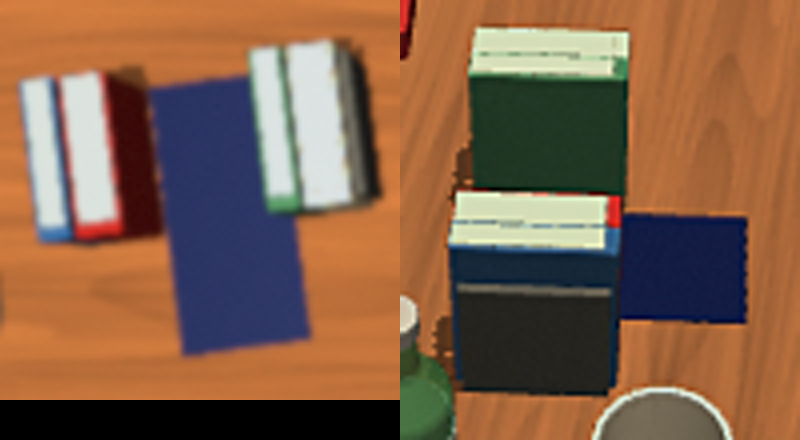

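```bash
cat > h.py <<'E'
import numpy as np, cv2
from scipy.optimize import least_squares
def cal(n):
    from station import ctrl
    return ctrl.camera(n)
def proj(c,P):
    P=np.atleast_2d(P); q=P@c["world_to_cam"][:3,:3].T+c["world_to_cam"][:3,3]
    f=240/np.tan(np.radians(c["fovy"]/2))
    return np.c_[c["cx"]-f*q[:,0]/q[:,2], c["cy"]+f*q[:,1]/q[:,2]]
def unproj(c,uv,z):
    f=240/np.tan(np.radians(c["fovy"]/2)); R=c["world_to_cam"][:3,:3];t=c["world_to_cam"][:3,3]
    d=np.array([(uv[0]-c["cx"])/f,-(uv[1]-c["cy"])/f,-1]); d=R.T@d; o=-R.T@t
    return o+d*(z-o[2])/d[2]
def clockR(yaw,tilt): # tilt from vertical, top away
    cy,sy,ct,st=np.cos(yaw),np.sin(yaw),np.cos(tilt),np.sin(tilt)
    z=np.array([cy*st,sy*st,ct]); x=np.array([cy*ct,sy*ct,-st])
    return np.c_[x,np.cross(z,x),z]
def legpt(th,along,out,y): # along leg from hinge, out along tab direction
    s,c=np.sin(th),np.cos(th)
    return np.array([-.019-s*along-c*out,y,.085-c*along+s*out])
def model(th):
    e=[]
    B=lambda f,a,b: [f(*p) for p in np.array(np.meshgrid(*zip(a,b),indexing='ij')).reshape(3,-1).T]
    body=B(lambda x,y,z:np.array([x,y,z]),(-.012,-.026,0),(.012,.026,.15))
    tab=B(lambda a,o,y:legpt(th,a,o,y),(-.003,0,-.013),(.003,.038,.013))
    bar=B(lambda a,o,y:legpt(th,a,o,y),(.089,-.006,-.02),(.101,.006,.02))
    return dict(body=np.array(body),tab=np.array(tab),bar=np.array(bar))
E=[(0,1),(2,3),(4,5),(6,7),(0,2),(1,3),(4,6),(5,7),(0,4),(1,5),(2,6),(3,7)]
def overlay(c,p,off,sz,k):
    im=c["frame"][off[1]:off[1]+sz,off[0]:off[0]+sz]
    im=cv2.resize(im,None,fx=k,fy=k,interpolation=cv2.INTER_CUBIC)
    R=clockR(p[3],p[4])
    for n,col in(("body",(0,255,0)),("tab",(255,0,255)),("bar",(255,255,0))):
        q=(proj(c,model(p[5])[n]@R.T+p[:3])-off+.5)*k
        for a,b in E: cv2.line(im,tuple(int(v) for v in q[a]),tuple(int(v) for v in q[b]),col,1)
    return im
E
python3 - <<'E'
from h import *
T,S=cal("top"),cal("side")
tp=lambda u,v:(385+u/4-.5,225+v/4-.5); sp=lambda u,v:(315+u/5-.5,145+v/5-.5)
obs=[(T,tp(175,322),('bar',.095,0,.02)),(T,tp(238,310),('bar',.095,0,-.02)),
(T,tp(175,205),('bar',0,0,.018)),(T,tp(226,193),('bar',0,0,-.018)),(T,tp(210,238),('bar',0,.038,0)),
(S,sp(706,230),('bar',.095,0,0)),(S,sp(635,110),('bar',0,.038,0)),
(S,sp(497,150),('b',.012,.026,.15)),(S,sp(640,282),('b',.012,.026,0))]
def res(p):
    R=clockR(p[3],np.pi/4); r=[]
    for c,uv,(k,*a) in obs:
        l=np.array(a) if k=='b' else legpt(p[4],*a)
        r+=list((proj(c,R@l+p[:3])[0]-uv))
    return r
s=least_squares(res,[.45,-.28,.06,-.1,.3],loss='soft_l1')
print(s.x); print(np.round(np.array(res(s.x)).reshape(-1,2),1))
p=[*s.x[:4],np.pi/4,s.x[4]]
cv2.imwrite("pics/ov1.png",np.hstack([overlay(T,p,(395,230),80,5),overlay(S,p,(315,145),80,5)]))
# gap: book edges tops and pad
g=lambda u,v:(160+u/4-.5,210+v/4-.5)
for n,u,v,z in [("padNW?",152,90,0),("padSW",183,354,0),("padSE",310,337,0),("L bottom S",162,235,0),("L top N",103,72,.132),("L top S",120,235,.132),("R top N",250,50,.12),("R top S",268,212,.12)]:
    print(n,np.round(unproj(T,g(u,v),z),4))
for n,u,v in [("small",397,205),("large",447,378),("remote",314,322),("dish",510,287),("lamp",75,365),("case",490,219)]: print(n,np.round(unproj(T,(u,v),0.02),3))
E
```

```text
[ 0.45291506 -0.296551    0.04626092  0.22931705  0.0843479 ]
[[  0.3   0.7]
 [ -0.    0.2]
 [ -1.6   1.5]
 [  0.    1.2]
 [  1.4   1.4]
 [-80.2  -0.4]
 [-79.2   0.8]
 [-80.9  -0.2]
 [-77.3  -0.3]]
padNW? [0.6118 0.3188 0.    ]
padSW [0.4373 0.2951 0.    ]
padSE [0.449  0.2114 0.    ]
L bottom S [0.5156 0.3104 0.    ]
L top N [0.6116 0.3208 0.132 ]
L top S [0.5123 0.3085 0.132 ]
R top N [0.6267 0.2333 0.12  ]
R top S [0.5272 0.2207 0.12  ]
small [ 0.684 -0.208  0.02 ]
large [ 0.237 -0.336  0.02 ]
remote [0.378 0.007 0.02 ]
dish [ 0.471 -0.501  0.02 ]
lamp [0.263 0.626 0.02 ]
case [ 0.648 -0.451  0.02 ]
```

View pics/ov1.png

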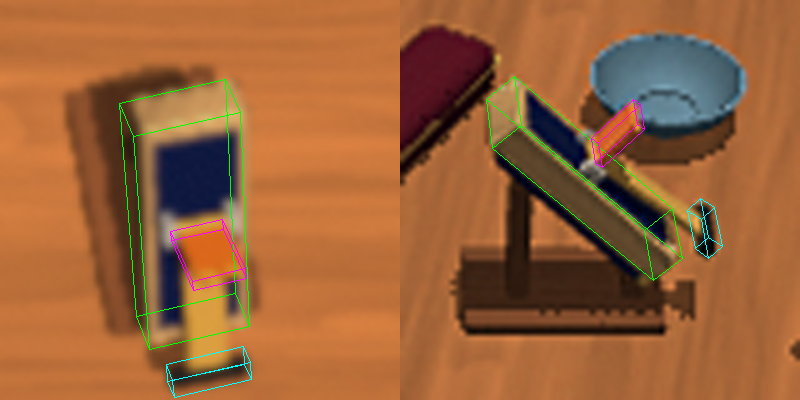

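My side points ignored the 400-px offset of the stacked crop. I'll fix that and refit.

```bash
python3 - <<'E'
from h import *
T,S=cal("top"),cal("side")
tp=lambda u,v:(395+u/5-.5,230+v/5-.5); sp=lambda u,v:(315+(u-400)/5-.5,145+v/5-.5)
obs=[(T,tp(165,388),('bar',.095,0,.02)),(T,tp(245,370),('bar',.095,0,-.02)),
(T,tp(170,226),('bar',0,0,.02)),(T,tp(232,215),('bar',0,0,-.02)),
(T,tp(135,105),('b',.012,.026,.15)),(T,tp(230,85),('b',.012,-.026,.15)),
(S,sp(706,230),('bar',.095,0,0)),(S,sp(636,108),('bar',0,.038,0)),
(S,sp(493,148),('b',.012,.026,.15)),(S,sp(642,280),('b',.012,.026,0)),(S,sp(514,80),('b',-.012,-.026,.15))]
def res(p):
    R=clockR(p[3],np.pi/4); r=[]
    for c,uv,(k,*a) in obs:
        l=np.array(a) if k=='b' else legpt(p[4],*a)
        r+=list((proj(c,R@l+p[:3])[0]-uv))
    return r
s=least_squares(res,[.45,-.28,.06,-.1,.1],loss='soft_l1')
print(s.x); print(np.round(np.array(res(s.x)).reshape(-1,2),1))
p=[*s.x[:4],np.pi/4,s.x[4]]
np.save("p.npy",p)
cv2.imwrite("pics/ov2.png",np.hstack([overlay(T,p,(395,230),80,5),overlay(S,p,(315,145),80,5)]))
R=clockR(p[3],p[4]);th=p[5]
for n,l in [("hinge",legpt(th,0,0,0)),("tip",legpt(th,0,.038,0)),("tip.6",legpt(.6,0,.038,0)),("foot",legpt(th,.095,0,0)),("grasp130",np.array([0,0,.13]))]: print(n,np.round(R@l+p[:3],4))
E
```

```text
[ 0.45351451 -0.29571834  0.04419367  0.18612955  0.13099282]
[[ 0.5 -0.8]
 [ 0.1 -0.1]
 [-2.4  1.9]
 [ 1.3  1.2]
 [-1.6 -1.3]
 [ 0.7 -1.2]
 [ 0.5 -0.4]
 [-0.1  1.4]
 [-0.8 -0.1]
 [ 1.7  0.6]
 [ 0.2 -0.9]]
hinge [ 0.4994 -0.2871  0.1177]
tip [ 0.4766 -0.2914  0.1479]
tip.6 [ 0.4925 -0.2884  0.1551]
foot [ 0.4253 -0.301   0.0599]
grasp130 [ 0.5439 -0.2787  0.1361]
```

View pics/ov2.png

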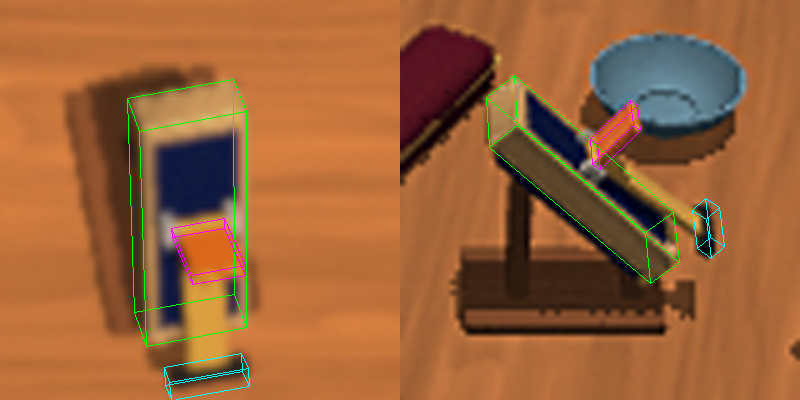

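Confirmed: the clock on the blue sloped board with the brass lip fits within 1–2 px at 150×52×24, so it's the middle-sized one. Clock yaw is about 0.21 and leg about 0.13. Gap centre is about (0.5695, 0.2708), yaw 0.13. The face spacing comes out at 89 mm (88 given) and book depth at 100 mm, as specified. Next are the approach moves.

```bash
cat > mv.py <<'E'
import sys,numpy as np
from scipy.spatial.transform import Rotation as Ro
from station import ctrl
def tool(yaw,tilt=0): # tool x = -clock y, pointing down, tilted by 'tilt' forward (pointing to +clock x)
    d=np.array([np.cos(yaw)*np.sin(tilt),np.sin(yaw)*np.sin(tilt),-np.cos(tilt)])
    x=np.array([np.sin(yaw),-np.cos(yaw),0]); return np.c_[x,np.cross(d,x),d]
def toolx(yaw): # tool down, tool x = clock x
    return tool(yaw+np.pi/2)
def rel(P,R):
    o=ctrl.get_obs(); R0=Ro.from_euler('xyz',o["eef_rot"]).as_matrix()
    return np.r_[100*R0.T@(np.array(P)-o["ee_pos"]), Ro.from_matrix(R0.T@R).as_rotvec()]
def st():
    o=ctrl.get_obs(); print(round(o["time_s"],2),o["ee_pos"].round(4),o["eef_rot"].round(3),"F",o["force"].round(2),o["grip_width"].round(4),o["qpos"].round(2))
E
python3 - <<'E'
from mv import *
np.set_printoptions(suppress=True,precision=3)
for P in [(.30,-.45,.28),(.436,-.3007,.23),(.436,-.3007,.135)]: print(rel(P,tool(.21)))
E
```

```text
[-1.398 -7.237 -7.472 -0.     0.     0.244]
[ -8.854 -26.005  -2.468  -0.      0.      0.244]
[ -8.851 -26.004   7.032  -0.      0.      0.244]
```

play_rows --steps '[[[0, 0, -4, 0, 0, 0, 0], [-1.4, -7.2, -7.5, 0, 0, 0.12, 0], [-4, -14, -7.5, 0, 0, 0.244, 0], [-7, -20, -5, 0, 0, 0.244, 0], [-8.85, -26, -2.5, 0, 0, 0.244, 0], [-8.85, -26, -2.5, 0, 0, 0.244, 0], [-8.85, -26, -2.5, 0, 0, 0.244, 0], [-8.85, -26, -2.5, 0, 0, 0.244, 0], [-8.85, -26, -2.5, 0, 0, 0.244, 0], [-8.85, -26, 1, 0, 0, 0.244, 0], [-8.85, -26, 4, 0, 0, 0.244, 0], [-8.85, -26, 7.0, 0, 0, 0.244, 0], [-8.85, -26, 7.0, 0, 0, 0.244, 0], [-8.85, -26, 7.0, 0, 0, 0.244, 0], [-8.85, -26, 7.0, 0, 0, 0.244, 0]]]'

```text
time_s: 1.55
ee_pos: [0.4365, -0.3014, 0.1372]
eef_rot: [-3.14, -0.001, -1.361]
force: [0.7, 0.2, 0.4]
grip_width: 0.0003
```

```bash
python3 - <<'E'
from mv import *
from h import *
st(); np.set_printoptions(suppress=True,precision=3)
print(rel((.471,-.2933,.135),tool(.21)))
T,S=cal("top"),cal("side"); p=np.load("p.npy"); p[3]=.21
cv2.imwrite("pics/pre.png",np.hstack([overlay(T,p,(385,225),100,4),overlay(S,p,(315,125),100,4)]))
E
```

```text
Traceback (most recent call last):
  File "mv.py", line 13, in st
    o=ctrl.get_obs(); print(round(o["time_s"],2),o["ee_pos"].round(4),o["eef_rot"].round(3),"F",o["force"].round(2),o["grip_width"].round(4),o["qpos"].round(2))
                                                                                                                    ^^^^^^^^^^^^^^^^^^^^^
AttributeError: 'float' object has no attribute 'round'
```

play_rows --steps '[[[0, -1, 0, 0, 0, 0, 0], [0, -2, 0, 0, 0, 0, 0], [0, -2.5, 0, 0, 0, 0, 0], [0, -3, 0, 0, 0, 0, 0], [0, -3.4, 0, 0, 0, 0, 0], [0, -3.7, 0, 0, 0, 0, 0], [0, -3.7, 0, 0, 0, 0, 0], [0, -3.7, 0, 0, 0, 0, 0]]]'

```text
time_s: 2.22
ee_pos: [0.473, -0.2935, 0.1372]
eef_rot: [-3.14, -0.001, -1.361]
force: [-0.1, -1.3, 0.5]
grip_width: 0.0001
```

```bash
sed -i 's/o\["grip_width"\].round(4)/round(o["grip_width"],4)/' mv.py; python3 - <<'E'
from mv import *
from h import *
st(); np.set_printoptions(suppress=True,precision=3)
T,S=cal("top"),cal("side")
k=lambda c,x,y:cv2.resize(c["frame"][y:y+80,x:x+80],(400,400),interpolation=cv2.INTER_CUBIC)
cv2.imwrite("pics/pre.png",np.hstack([k(T,395,230),k(S,315,135)]))
E
```

```text
2.22 [ 0.473  -0.2935  0.1372] [-3.140e+00 -1.000e-03 -1.361e+00] F [-0.12 -1.28  0.5 ] 0.0001 [-0.62  0.38  1.58  0.    1.18  0.74]
```

View pics/pre.png

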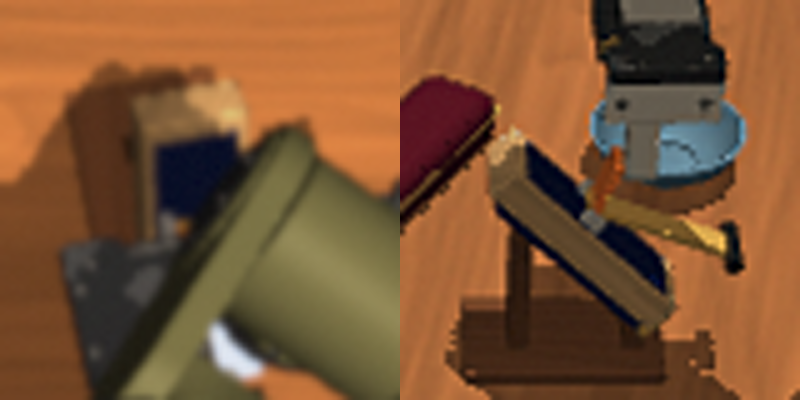

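The finger is pushing the tab and the leg is most of the way out; the side view shows the tab around (605,175) and the bar at (733,247). I'll continue in small steps and watch the force.

play_rows --steps '[[[0, -0.3, 0, 0, 0, 0, 0], [0, -0.5, 0, 0, 0, 0, 0], [0, -0.5, 0, 0, 0, 0, 0]]]'

```text
time_s: 2.57
ee_pos: [0.4779, -0.2925, 0.1372]
eef_rot: [-3.14, -0.001, -1.361]
force: [-1.3, -0.2, 0.1]
grip_width: 0.0006
```

play_rows --steps '[[[0, -0.2, 0, 0, 0, 0, 0], [0, -0.2, 0, 0, 0, 0, 0], [0, -0.2, 0, 0, 0, 0, 0]]]'

```text
time_s: 2.82
ee_pos: [0.4799, -0.2921, 0.1372]
eef_rot: [-3.14, -0.001, -1.361]
force: [-3.3, -0.5, 1.8]
grip_width: 0.0003
```

play_rows --steps '[[[0, -0.2, 0, 0, 0, 0, 0], [0, -0.2, 0, 0, 0, 0, 0], [0, -0.2, 0, 0, 0, 0, 0]]]'

```text
time_s: 3.07
ee_pos: [0.4804, -0.292, 0.1372]
eef_rot: [3.14, -0.0, -1.361]
force: [-15.0, -1.7, 6.4]
grip_width: 0.0005
```

```bash
cat > legfit.py <<'E'
from mv import *
from h import *
# leg angle from the side view: bar centre (dark) and overlay for candidate angles
def fit(name):
    st(); S=cal("side"); p=np.load("p.npy"); p[3]=.21
    R=clockR(p[3],p[4])
    for th in (.4,.5,.55,.6): print(th,proj(S,R@legpt(th,.095,0,0)+p[:3]).round(1),proj(S,R@legpt(th,0,.038,0)+p[:3]).round(1))
    fr=S["frame"][150:230,350:400].astype(int)
    m=(fr.max(2)<45); n,l,s,c=cv2.connectedComponentsWithStats(m.astype(np.uint8))
    for i in range(1,n):
        if s[i,4]>8: print("dark",s[i,4],(c[i]+[350,150]).round(1))
    p[5]=.6
    a=cv2.resize(S["frame"][135:215,315:415],(500,400),interpolation=cv2.INTER_CUBIC)
    cv2.imwrite(name,np.hstack([a[:,:400],overlay(S,p,(315,135),80,5)]))
E
python3 -c "
from legfit import *
fit('pics/leg1.png')"
```

```text
3.07 [ 0.4804 -0.292   0.1372] [ 3.14  -0.    -1.361] F [-15.04  -1.7    6.38] 0.0005 [-0.61  0.39  1.56 -0.    1.19  0.75]
0.4 [[380.7 184.4]] [[358.8 166.3]]
0.5 [[381.9 182.2]] [[357.7 166. ]]
0.55 [[382.4 181. ]] [[357.1 165.9]]
0.6 [[382.9 179.8]] [[356.5 165.8]]
dark 46 [365.  150.5]
dark 10 [368.8 171.1]
dark 9 [350.3 175.3]
dark 22 [382.9 180.1]
dark 79 [361.3 185.1]
dark 37 [356.6 195.6]
dark 40 [398.2 207. ]
```

The stop is reached: force jumped to 15 N and the bar at (382.9,180.1) matches leg 0.60 (382.9,179.8). I'll back off, rise, and go to the grasp above the clock's top.

play_rows --steps '[[[0, 1, 0, 0, 0, 0, 0], [0, 3, -1, 0, 0, 0, 0], [0, 3, -5, 0, 0, 0, 0], [0, 2, -9, 0, 0, 0, 1], [0, 0, -11, 0, 0, 0, 1], [0, 0, -11, 0, 0, 0, 1]]]'

```text
time_s: 3.62
ee_pos: [0.4833, -0.2922, 0.2523]
eef_rot: [-3.137, -0.006, -1.361]
force: [-0.0, 0.7, -0.5]
grip_width: 0.0169
```

```bash
python3 - <<'E'
from legfit import *
fit('pics/leg1.png')
np.set_printoptions(suppress=True,precision=3)
print(rel((.5437,-.2778,.22),tool(.21)),rel((.5437,-.2778,.117),tool(.21)))
E
```

```text
3.62 [ 0.4833 -0.2922  0.2523] [-3.137 -0.006 -1.361] F [-0.    0.66 -0.46] 0.0169 [-0.61  0.3   1.42 -0.    1.42  0.75]
0.4 [[380.7 184.4]] [[358.8 166.3]]
0.5 [[381.9 182.2]] [[357.7 166. ]]
0.55 [[382.4 181. ]] [[357.1 165.9]]
0.6 [[382.9 179.8]] [[356.5 165.8]]
dark 9 [369.2 171.1]
dark 9 [350.3 175.3]
dark 23 [382.9 180.3]
dark 68 [361.1 185.1]
dark 39 [357.3 196.7]
dark 41 [398.2 207.2]
[-0.103 -6.344  2.921 -0.001 -0.003  0.   ] [-0.136 -6.33  13.221 -0.001 -0.003  0.   ]
```

View pics/leg1.png

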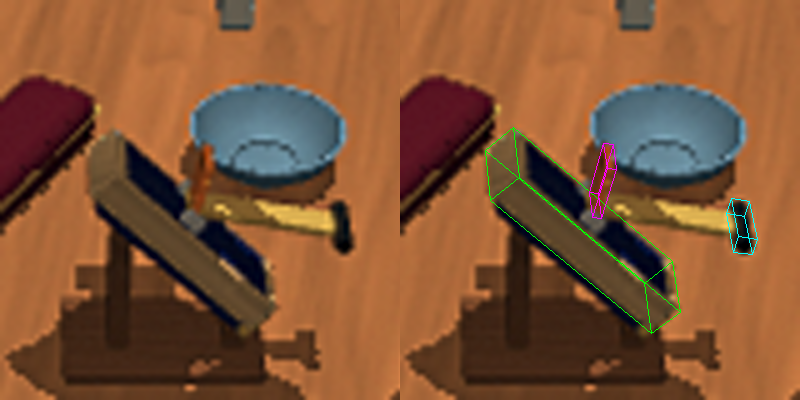

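The side view matches the 0.60 overlay (bar at 742,228 in the crop), so the leg is out. Now the grasp, gripping the 52 mm width from above. Eight views used.

play_rows --force 45 --steps '[[[0, -3, 0, 0, 0, 0, 1], [-0.1, -6.3, 1, 0, 0, 0, 1], [-0.1, -6.3, 2.9, 0, 0, 0, 1], [-0.1, -6.3, 2.9, 0, 0, 0, 1], [-0.1, -6.3, 2.9, 0, 0, 0, 1], [-0.1, -6.3, 6, 0, 0, 0, 1], [-0.1, -6.3, 9, 0, 0, 0, 1], [-0.1, -6.3, 12, 0, 0, 0, 1], [-0.1, -6.3, 13.2, 0, 0, 0, 1], [-0.1, -6.3, 13.2, 0, 0, 0, 1], [-0.1, -6.3, 13.2, 0, 0, 0, 1]]]'

```text
time_s: 4.58
ee_pos: [0.5435, -0.2787, 0.1187]
eef_rot: [-3.139, -0.004, -1.361]
force: [0.8, 0.5, 0.4]
grip_width: 0.0926
```

play_rows --force 45 --steps '[[[0, 0, 0, 0, 0, 0, 0], [0, 0, 0, 0, 0, 0, 0], [0, 0, 0, 0, 0, 0, 0], [0, 0, 0, 0, 0, 0, 0], [0, 0, 0, 0, 0, 0, 0], [0, 0, 0, 0, 0, 0, 0], [0, 0, 0, 0, 0, 0, 0], [0, 0, 0, 0, 0, 0, 0]]]'

```text
time_s: 5.25
ee_pos: [0.5437, -0.2789, 0.1189]
eef_rot: [-3.139, -0.004, -1.361]
force: [-0.7, -0.4, 1.2]
grip_width: 0.0516
```

play_rows --steps '[[[0, 0, -2, 0, 0, 0, 0], [0, 0, -5, 0, 0, 0, 0], [0, 0, -8, 0, 0, 0, 0], [0, 0, -11, 0, 0, 0, 0], [0, 0, -13, 0, 0, 0, 0], [0, 0, -13, 0, 0, 0, 0], [0, 0, -13, 0, 0, 0, 0]]]'

```text
time_s: 5.83
ee_pos: [0.5432, -0.2783, 0.2484]
eef_rot: [-3.139, -0.004, -1.361]
force: [0.4, 0.6, -4.9]
grip_width: 0.0515
```

```bash
python3 - <<'E'
from legfit import *
np.set_printoptions(suppress=True,precision=3)
st(); p=np.load("p.npy"); yaw=.21
c=np.array([.5056,-.2859,.0442+.075*.7071]); R=clockR(yaw,np.pi/4); b=c-R[:,2]*.075
T0=tool(.21); tcp0=np.array([.5437,-.2789,.1189])
v=T0.T@(b-tcp0); print("base in tool",v)      # fixed in tool
np.save("v.npy",v)
for P in [(.54,0,.15),(.54,0,.03),(.54,0,.0)]:
    Rt=tool(.13,np.pi/4); print(P, np.array(P)-Rt@v, rel(np.array(P)-Rt@v,Rt))
S=cal("side");T=cal("top")
k=lambda c,x,y:cv2.resize(c["frame"][y:y+100,x:x+100],(400,400),interpolation=cv2.INTER_CUBIC)
cv2.imwrite("pics/lift.png",np.hstack([k(T,385,225),k(S,305,75)]))
E
```

```text
5.83 [ 0.543 -0.278  0.248] [-3.139 -0.004 -1.361] F [ 0.45  0.57 -4.87] 0.0515 [-0.53  0.41  1.28 -0.    1.45  0.83]
base in tool [-0.001  0.092  0.075]
(0.54, 0, 0.15) [0.552 0.    0.268] [-27.074  -6.685  -2.037   0.782   0.027   0.078]
(0.54, 0, 0.03) [0.552 0.    0.148] [-27.127  -6.652   9.963   0.782   0.027   0.078]
(0.54, 0, 0.0) [0.552 0.    0.118] [-27.141  -6.644  12.963   0.782   0.027   0.078]
```

View pics/lift.png

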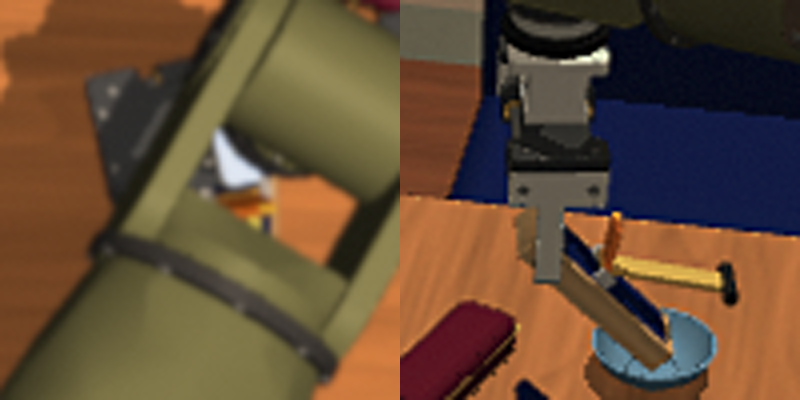

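Held cleanly with the leg still out (bar at (728,283)). I'll swing upright while carrying it to the free spot at (0.54, 0).

play_rows --steps '[[[-1.5, -0.3, -0.1, 0.04, 0, 0, 0], [-4, -1, -0.3, 0.12, 0, 0.01, 0], [-7, -1.7, -0.5, 0.2, 0.01, 0.02, 0], [-10, -2.5, -0.8, 0.29, 0.01, 0.03, 0], [-13, -3.2, -1, 0.38, 0.013, 0.04, 0], [-16, -4, -1.2, 0.46, 0.016, 0.046, 0], [-19, -4.7, -1.4, 0.55, 0.02, 0.055, 0], [-22, -5.4, -1.6, 0.63, 0.02, 0.063, 0], [-24.5, -6, -1.8, 0.7, 0.025, 0.07, 0], [-26.2, -6.5, -2, 0.75, 0.027, 0.075, 0], [-27.1, -6.7, -2, 0.782, 0.027, 0.078, 0], [-27.1, -6.7, -2, 0.782, 0.027, 0.078, 0], [-27.1, -6.7, -2, 0.782, 0.027, 0.078, 0], [-27.1, -6.7, -2, 0.782, 0.027, 0.078, 0]]]'

```text
time_s: 7.1
ee_pos: [0.5516, 0.0005, 0.265]
eef_rot: [-2.362, 0.003, -1.441]
force: [-0.3, 0.0, -2.9]
grip_width: 0.0515
```

```bash
python3 - <<'E'
from legfit import *
np.set_printoptions(suppress=True,precision=3)
st(); v=np.load("v.npy"); Rt=tool(.13,np.pi/4)
for z in (.03,.008,.004): print(z, rel(np.array([.54,0,z])-Rt@v,Rt))
S=cal("side");T=cal("top")
o=ctrl.get_obs();R0=Ro.from_euler('xyz',o["eef_rot"]).as_matrix(); b=o["ee_pos"]+R0@v; print("base est",b)
p=[*b,.13,0,.6]; q=proj(S,b)[0].astype(int); x,y=q[0]-50,q[1]-80
k=lambda c,x,y:cv2.resize(c["frame"][y:y+100,x:x+100],(400,400),interpolation=cv2.INTER_CUBIC)
cv2.imwrite("pics/up.png",np.hstack([k(S,x,y),overlay(S,p,(x,y),100,4)]))
E
```

```text
7.1 [0.552 0.001 0.265] [-2.362  0.003 -1.441] F [-0.25  0.01 -2.86] 0.0515 [-0.17 -0.11  2.02  0.43  0.52  0.98]
0.03 [ 0.042  8.218  8.374  0.005  0.002 -0.002]
0.008 [ 0.049  9.765  9.938  0.005  0.002 -0.002]
0.004 [ 0.05  10.047 10.222  0.005  0.002 -0.002]
base est [0.539 0.    0.148]
```

View pics/up.png

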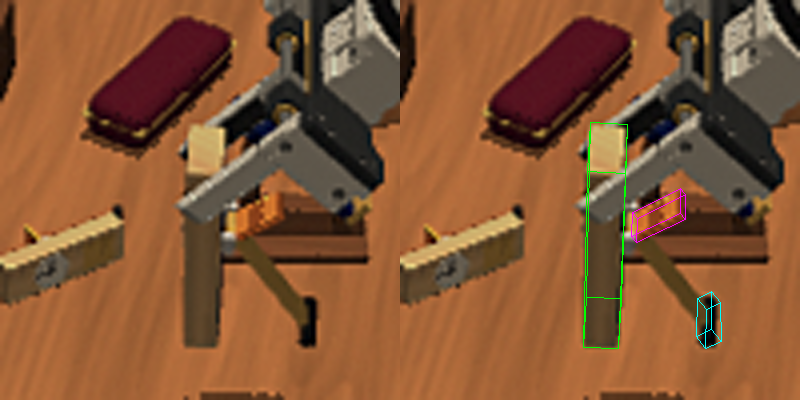

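The overlay matches within about 1 px: upright, leg out. Lowering it to the desk (10 views used).

play_rows --steps '[[[0, 1.5, 1.5, 0, 0, 0, 0], [0, 3.5, 3.6, 0, 0, 0, 0], [0, 5.5, 5.6, 0, 0, 0, 0], [0, 7.5, 7.6, 0, 0, 0, 0], [0, 9, 9.2, 0, 0, 0, 0], [0, 9.8, 9.9, 0.005, 0, 0, 0], [0, 9.8, 9.9, 0.005, 0, 0, 0], [0, 9.8, 9.9, 0.005, 0, 0, 0]]]'

```text
time_s: 7.87
ee_pos: [0.552, 0.0002, 0.1259]
eef_rot: [-2.357, 0.003, -1.443]
force: [0.1, 0.5, -3.1]
grip_width: 0.0518
```

play_rows --steps '[[[0, 0.1, 0.1, 0, 0, 0, 0], [0, 0.2, 0.2, 0, 0, 0, 0], [0, 0.28, 0.28, 0, 0, 0, 0], [0, 0.28, 0.28, 0, 0, 0, 0]]]'

```text
time_s: 8.2
ee_pos: [0.5522, 0.0002, 0.1224]
eef_rot: [-2.356, 0.003, -1.443]
force: [0.1, 0.4, -3.7]
grip_width: 0.0519
```

play_rows --steps '[[[0, 0.1, 0.1, 0, 0, 0, 0], [0, 0.14, 0.14, 0, 0, 0, 0], [0, 0.14, 0.14, 0, 0, 0, 0]]]'

```text
time_s: 8.45
ee_pos: [0.5522, 0.0002, 0.1204]
eef_rot: [-2.356, 0.003, -1.443]
force: [-0.4, -0.3, -3.7]
grip_width: 0.052
```

Not touching yet (expected TCP z about 0.118).

play_rows --steps '[[[0, 0.07, 0.07, 0, 0, 0, 0], [0, 0.14, 0.14, 0, 0, 0, 0], [0, 0.14, 0.14, 0, 0, 0, 0]]]'

```text
time_s: 8.7
ee_pos: [0.5524, 0.0002, 0.1186]
eef_rot: [-2.356, 0.003, -1.443]
force: [0.7, -0.4, -1.4]
grip_width: 0.0516
```

play_rows --steps '[[[0, 0.07, 0.07, 0, 0, 0, 0], [0, 0.07, 0.07, 0, 0, 0, 0], [0, 0.07, 0.07, 0, 0, 0, 0]]]'

```text
time_s: 8.95
ee_pos: [0.553, 0.0003, 0.1186]
eef_rot: [-2.354, 0.003, -1.442]
force: [-4.0, 1.1, 8.8]
grip_width: 0.0515
```

In contact. I'll ease off slightly, open, wait, and retreat along the tool axis.

play_rows --steps '[[[0, -0.04, -0.04, 0, 0, 0, 0], [0, -0.04, -0.04, 0, 0, 0, 0], [0, -0.04, -0.04, 0, 0, 0, 0.7], [0, -0.04, -0.04, 0, 0, 0, 0.75], [0, -0.04, -0.04, 0, 0, 0, 0.85], [0, -0.04, -0.04, 0, 0, 0, 1], [0, -0.04, -0.04, 0, 0, 0, 1], [0, -0.04, -0.04, 0, 0, 0, 1], [0, -0.04, -0.04, 0, 0, 0, 1], [0, -0.04, -0.04, 0, 0, 0, 1], [0, -0.04, -0.04, 0, 0, 0, 1]]]'

```text
time_s: 9.87
ee_pos: [0.553, 0.0003, 0.1192]
eef_rot: [-2.354, 0.003, -1.442]
force: [-0.9, 0.2, -0.1]
grip_width: 0.0941
```

play_rows --steps '[[[0, 0, -2, 0, 0, 0, 1], [0, 0, -5, 0, 0, 0, 1], [0, 0, -9, 0, 0, 0, 1], [0, 0, -13, 0, 0, 0, 1], [0, 0, -16, 0, 0, 0, 1], [0, 0, -16, 0, 0, 0, 1], [0, 0, -16, 0, 0, 0, 1]]]'

```text
time_s: 10.45
ee_pos: [0.4406, -0.0149, 0.2338]
eef_rot: [-2.35, 0.001, -1.443]
force: [0.8, 0.1, 0.4]
grip_width: 0.0938
```

```bash
python3 - <<'E'
from legfit import *
np.set_printoptions(suppress=True,precision=3)
st(); S=cal("side");T=cal("top")
p=[.541,0,0,.13,0,.6]; q=proj(S,p[:3])[0].astype(int); x,y=q[0]-40,q[1]-75
q=proj(T,p[:3])[0].astype(int)
cv2.imwrite("pics/stand.png",np.hstack([overlay(T,p,(q[0]-50,q[1]-50),100,4),overlay(S,p,(x,y),100,4)]))
for P in [(.541,0,.26),(.541,0,.118)]: print(rel(P,toolx(.13)), rel(P,toolx(.13+np.pi)))
E
```

```text
10.45 [ 0.441 -0.015  0.234] [-2.35   0.001 -1.443] F [0.78 0.09 0.38] 0.0938 [-0.3  -0.38  2.3   0.6   0.56  0.74]
[-0.163 -9.185  5.153 -0.618 -0.614 -1.485] [-0.163 -9.185  5.153 -0.613  0.617  1.479]
[-0.116  0.874 15.175 -0.618 -0.614 -1.485] [-0.116  0.874 15.175 -0.613  0.617  1.479]
```

View pics/stand.png

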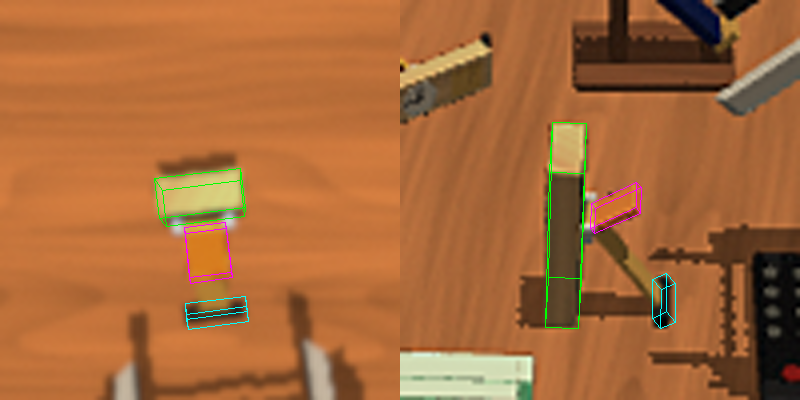

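The standing clock matches the model at (0.541, 0, yaw 0.13), upright with the leg out: top-view bar at (216,312), side-view bar at (663,300). One view is left, and I'm saving it for the end. Next I turn the tool straight down with the jaws across the clock's thickness.

play_rows --steps '[[[0, -2, -1, 0, 0, 0, 1], [0, -4, -2.1, -0.04, -0.04, -0.1, 1], [0, -6, -3.2, -0.083, -0.082, -0.2, 1], [0, -6, -3.2, -0.124, -0.123, -0.3, 1], [0, -6, -3.2, -0.166, -0.165, -0.4, 1], [0, -6, -3.2, -0.208, -0.207, -0.5, 1], [0, -6, -3.2, -0.25, -0.248, -0.6, 1], [0, -6, -3.2, -0.291, -0.289, -0.7, 1], [0, -6, -3.2, -0.333, -0.331, -0.8, 1], [0, -6, -3.2, -0.375, -0.372, -0.9, 1], [0, -6, -3.2, -0.416, -0.413, -1.0, 1], [0, -6, -3.2, -0.458, -0.455, -1.1, 1], [0, -6, -3.2, -0.5, -0.496, -1.2, 1], [0, -6, -3.2, -0.541, -0.538, -1.3, 1], [0, -6, -3.2, -0.583, -0.579, -1.4, 1], [0, -6, -3.2, -0.618, -0.614, -1.485, 1], [0, -6, -3.2, -0.618, -0.614, -1.485, 1], [0, -6, -3.2, -0.618, -0.614, -1.485, 1], [0, -6, -3.2, -0.618, -0.614, -1.485, 1], [0, -6, -3.2, -0.618, -0.614, -1.485, 1]]]'

```text
time_s: 12.22
ee_pos: [0.4603, -0.0122, 0.2959]
eef_rot: [-3.141, 0.0, 0.128]
force: [-0.6, 0.1, -0.4]
grip_width: 0.0943
```

```bash
python3 - <<'E'
from legfit import *
np.set_printoptions(suppress=True,precision=3)
st()
for P in [(.541,0,.26),(.541,0,.118)]: print(rel(P,toolx(.13)))
E
```

```text
12.22 [ 0.46  -0.012  0.296] [-3.141  0.     0.128] F [-0.63  0.08 -0.35] 0.0943 [-0.11  0.04  1.62  0.    1.49 -0.24]
[ 8.164 -0.179  3.586 -0.001  0.    -0.002]
[ 8.169 -0.165 17.786 -0.001  0.    -0.002]
```

play_rows --steps '[[[3, -0.1, 0, 0, 0, 0, 1], [6, -0.2, 1, 0, 0, 0, 1], [8.2, -0.2, 3, 0, 0, 0, 1], [8.2, -0.2, 4, 0, 0, 0, 1], [8.2, -0.2, 7, 0, 0, 0, 1], [8.2, -0.2, 10, 0, 0, 0, 1], [8.2, -0.2, 13, 0, 0, 0, 1], [8.2, -0.2, 15.5, 0, 0, 0, 1], [8.2, -0.2, 17, 0, 0, 0, 1], [8.2, -0.2, 17.8, 0, 0, 0, 1], [8.2, -0.2, 17.8, 0, 0, 0, 1], [8.2, -0.2, 17.8, 0, 0, 0, 1], [8.2, -0.2, 17.8, 0, 0, 0, 1]]]'

```text
time_s: 13.3
ee_pos: [0.5418, 0.0003, 0.1192]
eef_rot: [-3.141, -0.002, 0.128]
force: [-0.3, -0.4, -0.1]
grip_width: 0.0938
```

play_rows --force 30 --steps '[[[0, 0, 0, 0, 0, 0, 0.6], [0, 0, 0, 0, 0, 0, 0.5], [0, 0, 0, 0, 0, 0, 0.4], [0, 0, 0, 0, 0, 0, 0.35], [0, 0, 0, 0, 0, 0, 0.3], [0, 0, 0, 0, 0, 0, 0.25], [0, 0, 0, 0, 0, 0, 0], [0, 0, 0, 0, 0, 0, 0], [0, 0, 0, 0, 0, 0, 0], [0, 0, 0, 0, 0, 0, 0], [0, 0, 0, 0, 0, 0, 0]]]'

```text
time_s: 14.22
ee_pos: [0.5418, 0.0002, 0.1192]
eef_rot: [-3.141, -0.002, 0.128]
force: [1.2, 1.0, -0.1]
grip_width: 0.0238
```

Gripped at 23.8 mm. Lift and move over the gap.

play_rows --steps '[[[0, 0, -2, 0, 0, 0, 0], [0, 0, -5, 0, 0, 0, 0], [0, 0, -9, 0, 0, 0, 0], [0, 0, -13, 0, 0, 0, 0], [0, 0, -16, 0, 0, 0, 0], [0, 0, -17, 0, 0, 0, 0], [0, 0, -17, 0, 0, 0, 0], [0, 0, -17, 0, 0, 0, 0]]]'

```text
time_s: 14.88
ee_pos: [0.5412, 0.0001, 0.2874]
eef_rot: [-3.14, 0.0, 0.128]
force: [0.8, 0.4, -2.7]
grip_width: 0.0234
```

```bash
python3 - <<'E'
from legfit import *
np.set_printoptions(suppress=True,precision=3)
st()
for P in [(.5695,.2708,.29),(.5695,.2708,.13)]: print(rel(P,toolx(.13)))
E
```

```text
14.88 [0.541 0.    0.287] [-3.14   0.     0.128] F [ 0.76  0.39 -2.72] 0.0234 [-0.07  0.23  1.42  0.    1.49 -0.2 ]
[  6.26  -26.489  -0.236  -0.001   0.     -0.002]
[  6.265 -26.471  15.764  -0.001   0.     -0.002]
```

play_rows --steps '[[[0.5, -2, 0, 0, 0, 0, 0], [1.2, -5, 0, 0, 0, 0, 0], [2, -8.5, 0, 0, 0, 0, 0], [2.8, -12, 0, 0, 0, 0, 0], [3.6, -15.5, 0, 0, 0, 0, 0], [4.5, -19, 0, 0, 0, 0, 0], [5.3, -22.5, 0, 0, 0, 0, 0], [6, -25, 0, 0, 0, 0, 0], [6.3, -26.5, 0, 0, 0, 0, 0], [6.3, -26.5, 0, 0, 0, 0, 0], [6.3, -26.5, 0, 0, 0, 0, 0], [6.3, -26.5, 0, 0, 0, 0, 0]]]'

```text
time_s: 15.88
ee_pos: [0.5697, 0.2701, 0.2858]
eef_rot: [-3.141, 0.003, 0.127]
force: [-0.5, 0.2, -4.4]
grip_width: 0.0241
```

```bash
python3 - <<'E'
from legfit import *
np.set_printoptions(suppress=True,precision=3)
st(); T=cal("top");S=cal("side")
print(rel((.5695,.2708,.13),toolx(.13)))
o=ctrl.get_obs(); b=o["ee_pos"]-[0,0,.1192]; p=[*b,.13,0,.6]
A=overlay(T,p,(165,195),100,4)
B=overlay(S,p,(250,210),150,3)
cv2.imwrite("pics/gap.png",np.hstack([cv2.copyMakeBorder(A,0,50,0,0,0),B]))
E
```

```text
15.88 [0.57  0.27  0.286] [-3.141  0.003  0.127] F [-0.48  0.16 -4.37] 0.0241 [0.38 0.45 1.14 0.   1.56 0.26]
[-0.01  -0.084 15.699 -0.001  0.001 -0.003]
```

Positioned within 1 mm of the gap centre. Lowering with a force check.

play_rows --steps '[[[0, 0, 2, 0, 0, 0, 0], [0, -0.1, 4.5, 0, 0, 0, 0], [0, -0.1, 7, 0, 0, 0, 0], [0, -0.1, 9.5, 0, 0, 0, 0], [0, -0.1, 12, 0, 0, 0, 0], [0, -0.1, 14, 0, 0, 0, 0], [0, -0.1, 15.5, 0, 0, 0, 0], [0, -0.1, 16, 0, 0, 0, 0], [0, -0.1, 16, 0, 0, 0, 0], [0, -0.1, 16, 0, 0, 0, 0]]]'

```text
time_s: 16.82
ee_pos: [0.57, 0.2707, 0.1279]
eef_rot: [-3.141, 0.0, 0.126]
force: [-0.8, -0.4, -2.4]
grip_width: 0.0235
```

play_rows --steps '[[[0, 0, 0.2, 0, 0, 0, 0], [0, 0, 0.4, 0, 0, 0, 0], [0, 0, 0.5, 0, 0, 0, 0], [0, 0, 0.5, 0, 0, 0, 0]]]'

```text
time_s: 17.15
ee_pos: [0.57, 0.2706, 0.123]
eef_rot: [-3.141, 0.0, 0.126]
force: [-0.4, -0.2, -3.2]
grip_width: 0.0236
```

play_rows --steps '[[[0, 0, 0.1, 0, 0, 0, 0], [0, 0, 0.15, 0, 0, 0, 0], [0, 0, 0.15, 0, 0, 0, 0]]]'

```text
time_s: 17.4
ee_pos: [0.5699, 0.2707, 0.1214]
eef_rot: [-3.141, 0.0, 0.126]
force: [0.6, -0.4, -2.5]
grip_width: 0.0239
```

play_rows --steps '[[[0, 0, 0.1, 0, 0, 0, 0], [0, 0, 0.15, 0, 0, 0, 0], [0, 0, 0.15, 0, 0, 0, 0]]]'

```text
time_s: 17.65
ee_pos: [0.5699, 0.2706, 0.1198]
eef_rot: [-3.141, 0.001, 0.126]
force: [0.3, -0.2, -3.2]
grip_width: 0.0234
```

play_rows --steps '[[[0, 0, 0.1, 0, 0, 0, 0], [0, 0, 0.1, 0, 0, 0, 0]]]'

```text
time_s: 17.82
ee_pos: [0.5701, 0.2707, 0.1193]
eef_rot: [-3.14, -0.0, 0.126]
force: [-0.4, -0.8, 1.1]
grip_width: 0.0239
```

Contact on the desk. Open, then rise straight up and clear.

play_rows --steps '[[[0, 0, 0, 0, 0, 0, 0], [0, 0, 0, 0, 0, 0, 0.35], [0, 0, 0, 0, 0, 0, 0.45], [0, 0, 0, 0, 0, 0, 0.6], [0, 0, 0, 0, 0, 0, 0.8], [0, 0, 0, 0, 0, 0, 0.8], [0, 0, 0, 0, 0, 0, 0.8], [0, 0, 0, 0, 0, 0, 0.8], [0, 0, -2, 0, 0, 0, 0.8], [0, 0, -5, 0, 0, 0, 0.8], [0, 0, -9, 0, 0, 0, 0.8], [0, 0, -13, 0, 0, 0, 0.8], [0, 0, -16, 0, 0, 0, 0.8], [-3, 1, -18, 0, 0, 0, 0.8], [-7, 4, -18, 0, 0, 0, 0.8], [-11, 8, -18, 0, 0, 0, 0.8], [-15, 12, -18, 0, 0, 0, 0.8], [-18, 15, -18, 0, 0, 0, 0.8], [-18, 15, -18, 0, 0, 0, 0.8], [-18, 15, -18, 0, 0, 0, 0.8]]]'

```text
time_s: 19.48
ee_pos: [0.4076, 0.096, 0.2998]
eef_rot: [-3.141, -0.002, 0.124]
force: [-0.3, 1.2, 0.4]
grip_width: 0.075
```

```bash
python3 - <<'E'
from legfit import *
st(); T=cal("top");S=cal("side")
p=[.570,.2707,0,.13,0,.6]
A=overlay(T,p,(165,195),100,4)
k=cv2.resize(S["frame"][240:390,240:390],(400,400),interpolation=cv2.INTER_CUBIC)
B=cv2.resize(overlay(S,p,(240,240),150,4),(400,400))
k2=cv2.resize(T["frame"],(320,240)); 
r=cv2.resize(T["frame"][195:295,165:265],(400,400),interpolation=cv2.INTER_CUBIC)
cv2.imwrite("pics/final.png",cv2.resize(np.vstack([np.hstack([r,A]),np.hstack([k,B])]),(600,600)))
E
```

```text
19.48 [0.4076 0.096  0.2998] [-3.141e+00 -2.000e-03  1.240e-01] F [-0.29  1.18  0.41] 0.075 [ 0.14 -0.06  1.71  0.    1.49  0.02]
```

View pics/final.png

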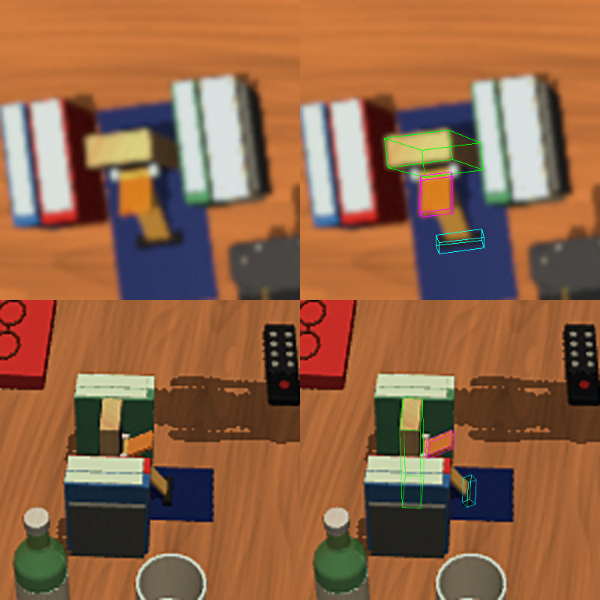

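The final picture shows the clock upright in the gap. In the top view the tab is at (136,193) and the bar at (158,238); in the side view the bar at (168,490) is on the 0.60 overlay. Handing in.

```bash
python3 -c "
from station import ctrl
print(ctrl.hand_in())"
```

```text
the job is handed in; nothing more can be done
None
```

I did all the steps in order and handed the job in at about 19.5 s of the 67 s allowed. No verdict was reported.

- **Leg:** I pushed the orange tab until the force jumped to about 15 N at the stop. The side view then matched a leg angle of 0.60 to within a pixel.
- **Standing on free desk:** I gripped the clock by its sides, lifted it off the rest and stood it upright at about (0.541, 0.000). That is about 0.27 m from the gap. I let go and backed off, and the pictures matched the upright model with the leg out.
- **Placed in the gap:** I took it again from above by its thickness and lowered it until the desk force showed contact, then let go. It ended at about (0.570, 0.271), with yaw about 0.13 rad. My estimate of the gap's middle is (0.5695, 0.2708), also at yaw 0.13.

**Last checks:** The final pictures showed the clock upright, square, dial away from the robot and leg towards it, with the gripper well clear. The side view agreed with the fully-out leg. In the top view the leg's bar sat about 1 px (about 3 mm) off the model. That is within calibration and reading error; the leg angle rests on these pictures alone, as nothing measures it directly. I did not measure the bystanders' positions; the arm never came near them.

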